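# Lever an exhibit canister into the drop box

## Task

On the exhibits desk, press the drop box's lever all the way down with the fingertips so that the lid opens fully and the waiting canister rolls into the box by itself. Then let the lever come slowly back up under your fingertip until the lid is shut, easing it down rather than letting it drop, and move clear. Touch only the lever: do not touch the lid or the canister, and leave the other desk things where they stand.

Things in the scene. Friction and masses are not known exactly. Their poses are not given: they have to be found in the camera images.
- drop_box: Painted grey steel box fixed to the desk, 110 (its x) x 120 (its y) x 98 mm high, walls 4 mm, on a thin flat black mat. Origin: centre of its underside, on the desk. Its x axis points from the lever (on the -x side, roughly towards the robot) to the chute (on the +x side), z up. A bare steel chute 68 mm wide with 26 mm side rails slopes down at 14 degrees into the box over its low far wall (64 mm high); the chute's far end is 150 mm from the origin.
- lever_pivot (a point): Axis of the lever, in front of the box's near wall: in the box's frame at (-62, 0, 85) mm, fixed. The lever turns about the box's y axis through this point.
- lever_pad (a point): Centre of the top face of the lever's black press pad (40 mm wide along the box's y, 32 mm long, 14 mm thick); moves with the lever. It lies 84 mm along the arm from the pivot and 13 mm above the arm's line through the pivot. At rest pad and arm slope up away from the box at 0.25 rad, this point 118 mm above the desk; fully pressed they slope down at 0.25 rad, this point 77 mm above the desk.
- lever (a joint): Lever angle in rad: 0 at rest (up), 0.5 at its end stop (fully pressed). About 3 to 5 N down on the pad turns it; past about 6 N the sprung pad sinks into its arm, by up to 8 mm (22 N), which cushions pressing at the stop. Nothing lies below the pad. No catch: it follows the lid's weight back up when released.
- lid (a joint): Lid opening angle in rad: 0 shut, 0.9 fully open. The lid turns 1.8 times the lever angle (linked to it both ways). It is a plain steel plate 122 x 126 mm, about 0.25 kg, hinged at the top of the box's near wall (box frame x -55, z 99 mm), with a 24 mm down-turned lip along its far edge that bars the chute. It falls freely shut if the lever is let go: that is a slam.
- lid_edge (a point): Middle of the lid's free far edge, top side: 102 mm above the desk when shut, about 196 mm when fully open.
- canister: Plain aluminium canister with a grey cap end, 32 mm diameter, 50 mm long, about 50 g, lying across the chute (its y axis is its length) against the lid's lip. Origin at its centre. It rolls into the box by itself as the lid opens.
- stapler: Black desk stapler 137 x 34 x 54 mm, loose, origin under its centre, long axis x.
- mug: White mug 80 mm across, 92 mm high, handle at its +y, loose, origin under its centre.
- tape_roll: Wide roll of clear tape lying flat, 96 mm across, 50 mm high, loose, origin under its centre.
- stamp: Wooden hand stamp 44 mm across, 80 mm high, standing, loose, origin under its centre.
There are look-alikes about, which are no part of the job. Of the things that look like the canister, the smallest one is meant.

How it is judged:
By the outcome, as a careful person would: the job done as asked, in the order asked, and still so for the second after the job is handed in, with the robot touching nothing.
It also fails if it takes over 51 s, if anything falls off the work surface, if the arm or the gripper's body presses on something with over 40 N, if the wrist force passes 120 N, or if a joint passes its speed limit or range.

## Robot

A 6-joint arm with a two-finger parallel gripper is mounted at the origin on the work surface. World frame = base frame: x ahead of the robot, y to its left, z up, the work surface at z = 0. Lengths are in m, angles in rad, forces in N, time in s.
With the tool pointing down it reaches from about 0.3 to 0.825 m from the base axis. Payload 5.4 kg.
Tool frame: the origin (TCP) lies midway between the tips of the shut fingers; the grasp point (between the pads) lies 19 mm behind it; z points along the fingers, y is the line along which they close (so a half turn about z gives the same grasp; the last joint's range is limited). The gripper opens to 92 mm and grips with 3 to 60 N. Pads are 20 mm wide; open, the fingers measure 128 mm over their backs; the gripper's body (75 mm by 189 mm) begins 69 mm behind the grasp point.
Start: joints at [-1.509, 0.158, 1.597, -0, 1.386, -0.21], TCP at [0.154, -0.554, 0.215] pointing down, gripper open.
Joint ranges: [-2.91, 2.91], [-0.94, 2.29], [0.18, 2.7], [-1.29, 4.43], [0.17, 2.64], [-3, 3]. Speed limits (rad/s): [2.57, 2.57, 3.14, 3.14, 3.14, 3.14].

## Interface

Orientations are given as a unit quaternion [x, y, z, w].
In Python, from bench import robot gives the robot as it stands. Calls block until the motion is done:
- robot.reach(position, orientation): joint-space move of the TCP to a pose.
- robot.servo_line(position, attitude=None, max_speed=0.15, force_limit=None): straight line of the TCP; attitude=None keeps the orientation; max_speed is the mean speed in m/s. With force_limit (N) it stops when the force on the tool has changed by that much, and returns True; else False.
- robot.goto_joints(angles): joint-space move.
- robot.release() and robot.clamp(grasp_force=None): open the fingers fully, or close them until they stop; grasp_force is the grip in N (None keeps the last).
- robot.hold(seconds).
- robot.solve_ik(position, orientation): joint angles nearest the present ones, or None.
- robot.get_state(): the state.
- robot.snapshot(name): name is "scene" or "top"; returns a dict with "pixels" (384x512x3 uint8, red, green, blue), "intrinsics" (3x3 intrinsics, pixels), "k1" (the pictures are not rectified: a ray, as slopes to the right and down, at radius r is drawn at 1 + k1 r^2 times it, then the intrinsics apply), "R" (3x3) and "t" (3): a world point X has camera coordinates R X + t. Camera axes: x right, y down, z forward; pixel columns grow to the right and rows downward; lengths in m; the calibration is good to about 2 mm. A picture is of the moment at which its call begins. There is no depth.
A pose or a line that the arm cannot do raises robot.Unreachable and nothing moves.
- robot.close_job(): hands the job in, once; it reports no verdict.
The state is a dict: "time_s": time; "joint_pos": joint angles; "dq": joint speeds; "effort": joint torques, N m; "ee_pos": TCP position; "ee_rot": TCP orientation; "force": force on the tool from outside, world axes, zero at the start; "ft_torque": the same for the moment, N m; "opening": finger opening in m.
Only numpy, scipy, OpenCV 4.12 (cv2) and the standard library are available. Lean on these libraries where they do the work, as an engineer would, in place of code of your own. Each camera call takes 0.05 s, during which the arm holds its last target. There are 200 camera calls.

## Working session

There is one attempt and no reset: what is moved stays moved. The work goes in short steps, each a Python script; the robot and the scene stay as the last script left them, time stands still between calls to the robot, and variables do not carry over. Pictures are saved under pics/ and viewed, on a budget of 10 in all, crops included, one or two more only if the job needs it, and the job is handed in when it is done.

```bash
mkdir -p pics; ls
python3 - <<'E'
from bench import robot
import cv2,pickle
for n in("scene","top"):
    s=robot.snapshot(n); pickle.dump(s,open(n+"0.pkl","wb"))
    cv2.imwrite(f"pics/{n}0.png",cv2.resize(s["pixels"][:,:,::-1],None,fx=1.5,fy=1.5,interpolation=cv2.INTER_CUBIC))
    print(n,s["intrinsics"],s["k1"],s["R"],s["t"])
print(robot.get_state())
E
```

```text
pics
scene [[409.57120617   0.         254.810371  ]
 [  0.         409.57120617 189.68989028]
 [  0.           0.           1.        ]] -0.1296584729415694 [[ 3.07313129e-01  9.51608380e-01 -3.64659335e-04]
 [ 5.80725214e-01 -1.87843386e-01 -7.92131989e-01]
 [-7.53867937e-01  2.43220793e-01 -6.10349718e-01]] [-0.20428556 -0.28899184  1.62560585]
top [[401.81587929   0.         257.93145035]
 [  0.         401.81587929 195.11388747]
 [  0.           0.           1.        ]] -0.13786865277216676 [[ 3.01304356e-03 -9.99876168e-01 -1.54457101e-02]
 [-9.90382591e-01 -8.47207554e-04 -1.38353189e-01]
 [ 1.38322971e-01  1.57140265e-02 -9.90262503e-01]] [0.00865115 0.63118233 1.22528872]
{'time_s': 0.1, 'joint_pos': array([-1.50910492e+00,  1.58985383e-01,  1.59812213e+00,  2.09036511e-06,
        1.38619527e+00, -2.10108556e-01]), 'dq': array([-0.00030981, -0.00074813, -0.00114325, -0.00026644, -0.0001071 ,
        0.00109117]), 'effort': array([ 8.32163423e-04, -3.86505103e+01, -3.22959709e+01,  7.04346201e-02,
        3.39581561e-02, -4.78057291e-05]), 'ee_pos': array([ 0.15430723, -0.55331334,  0.21370981]), 'ee_rot': array([ 9.90779465e-01,  1.35481809e-01,  6.44195137e-05, -8.52637535e-04]), 'force': array([-0.03758915, -0.16282618, -0.51611784]), 'ft_torque': array([ 0.02444053,  0.04261666, -0.01755509]), 'opening': 0.09214908159231101}
```

View pics/scene0.png

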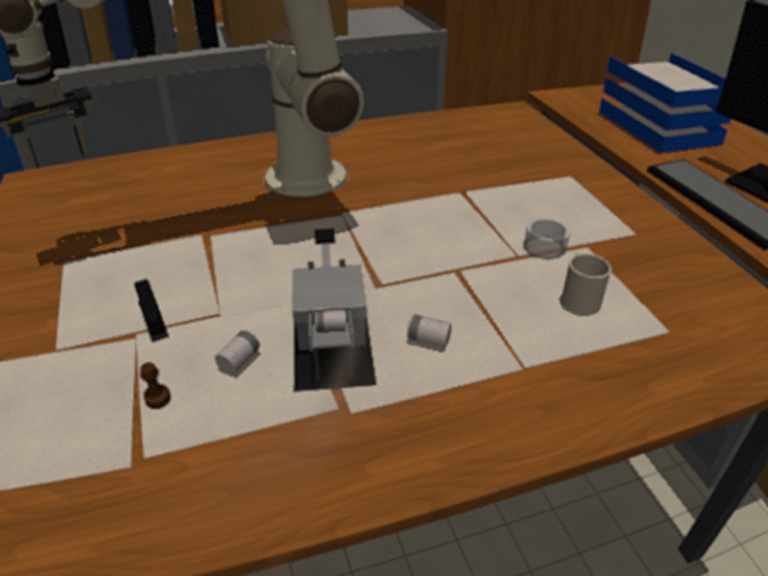

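View pics/top0.png

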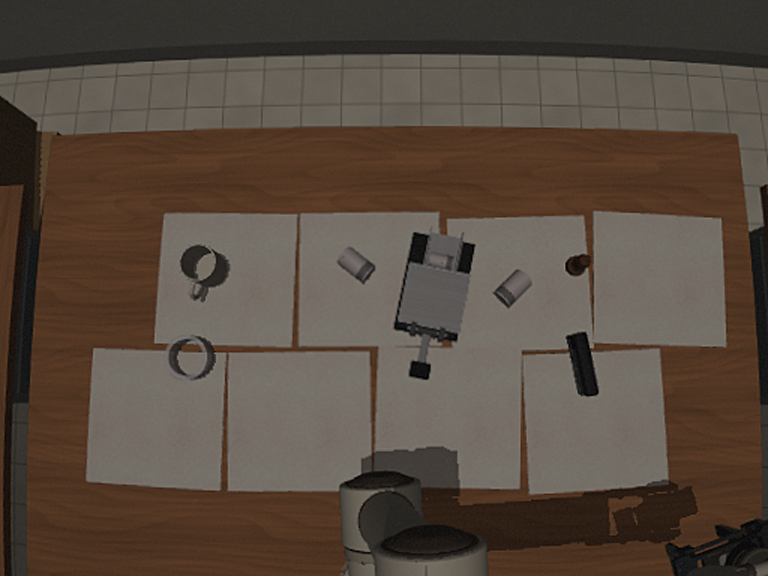

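Scene view: the box is at about (330,300) with its pad at (325,236). Top view: the lid is at (437,297) and the pad at (420,370).
Canister candidates in the top view are the small one on the chute (440,260), a larger loose one (355,265) and another larger loose one (513,288). I choose the one on the chute, and there is only one lever, on that box. I'll check both with close crops.

Run:
```python
import cv2,pickle
import numpy as np
t=pickle.load(open("top0.pkl","rb"))["pixels"][145:265,245:335,::-1]
s=pickle.load(open("scene0.pkl","rb"))["pixels"][145:265,180:270,::-1]
o=np.hstack([cv2.convertScaleAbs(cv2.resize(i,(396,528),interpolation=cv2.INTER_CUBIC),alpha=1.4) for i in (t,s)])
cv2.imwrite("pics/crop.png",o)
```

```text
(no output)
```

View pics/crop.png

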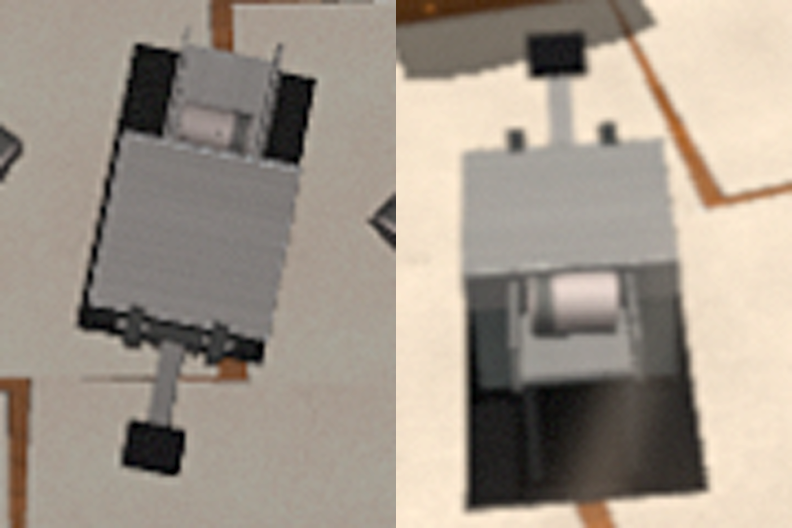

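```bash
cat > fit.py <<'E'
import pickle,numpy as np
from scipy.optimize import least_squares
def proj(s,X):
    c=X@s["R"].T+s["t"]; u=c[:,:2]/c[:,2:]; u=u*(1+s["k1"]*(u**2).sum(1,keepdims=True))
    K=s["intrinsics"]; return u*[K[0,0],K[1,1]]+K[:2,2]
a=np.array([-np.cos(.25),0,np.sin(.25)]);n=np.array([np.sin(.25),0,np.cos(.25)])
pc=np.array([-.062,0,.085])+.084*a+.013*n
def world(p,X):
    c,s=np.cos(p[2]),np.sin(p[2]); return X@np.array([[c,-s,0],[s,c,0],[0,0,1]]).T+[p[0],p[1],0]
if __name__=="__main__":
    L=lambda x,y:[x,y,.102]; Y=np.array([0,1,0]);P=lambda i,j:pc+.016*i*a+.02*j*Y
    top=np.array([L(.067,.063),L(.067,-.063),L(-.055,-.063),L(-.055,.063),P(-1,1),P(-1,-1),P(1,-1),P(1,1)])
    tp=np.array([[128,133],[298,168],[268,335],[88,305],[128,422],[186,430],[180,475],[122,466]])/4.4+[245-.4,145-.4]
    sc=np.array([L(-.055,-.063),L(-.055,.063),L(.067,-.063),L(.067,.063),P(1,-1),P(1,1)])
    sp=np.array([[66,152],[267,140],[67,273],[280,262],[132,33],[188,33]])/4.4+[180-.4,145-.4]
    T,S=[pickle.load(open(f+"0.pkl","rb")) for f in("top","scene")]
    f=lambda p:np.r_[(proj(T,world(p,top))-tp).ravel(),(proj(S,world(p,sc))-sp).ravel()]
    r=least_squares(f,[.5,0,-.1],loss="soft_l1"); print(r.x,f(r.x).reshape(-1,2).round(1),world(r.x,pc[None]))
    np.save("p.npy",r.x)
E
python3 fit.py
```

```text
[ 0.60789294 -0.08348509 -0.20239736] [[-1.1 -0.3]
 [ 1.   0. ]
 [ 0.2  1.5]
 [-0.2 -0.1]
 [ 0.3 -1.1]
 [ 0.4 -0.1]
 [-0.1  0. ]
 [-0.4 -0.7]
 [-0.  -0.4]
 [-0.1 -0.7]
 [-0.6  0.5]
 [ 0.9 -0.5]
 [-0.6 -0.2]
 [ 0.3 -1. ]] [[ 0.47058182 -0.05530787  0.11837779]]
```

```bash
cat > h.py <<'E'
import numpy as np,cv2
from scipy.spatial.transform import Rotation
from fit import world
from bench import robot
p=np.load("p.npy")
def pose(lev,up=0.):
    "TCP pose on the pad top at lever angle lev, 'up' m off along the pad normal"
    t=.25-lev; a=np.array([-np.cos(t),0,np.sin(t)]);n=np.array([np.sin(t),0,np.cos(t)])
    X=np.array([-.062,0,.085])+.084*a+(.013+up)*n
    y=np.array([0,-1,0]);M=np.c_[np.cross(y,-n),y,-n]
    return world(p,X[None])[0],(Rotation.from_euler("z",p[2])*Rotation.from_matrix(M)).as_quat()
def line(lev,up,v,**k):
    P,q=pose(lev,up); return robot.servo_line(P,q,max_speed=v,**k)
def rep(m):
    s=robot.get_state(); print(m,round(s["time_s"],2),s["ee_pos"].round(4),s["force"].round(1))
def pic(name,f):
    s=robot.snapshot(name); i=s["pixels"][:,:,::-1]
    i=i[145:265,245:335] if name=="top" else i[115:265,180:270]
    return cv2.convertScaleAbs(cv2.resize(i,(390,600),interpolation=cv2.INTER_CUBIC),alpha=1.4)
E
python3 - <<'E'
from h import *
robot.clamp(); rep("clamp")
robot.reach(*pose(0,.06)); rep("above")
print(line(0,.01,.1)); rep("near")
cv2.imwrite("pics/near.png",np.hstack([pic("top",0),pic("scene",0)]))
print(pose(0,0)[0],pose(.5,0)[0])
E
```

```text
clamp 1.45 [ 0.1544 -0.5539  0.2146] [ 1.1 -0.6  0.2]
above 3.6 [ 0.4852 -0.059   0.1766] [ 0.7 -0.2 -0. ]
False
near 4.25 [ 0.4733 -0.056   0.1284] [ 1.2 -0.1  0.1]
[ 0.47058182 -0.05530787  0.11837779] [ 0.46428062 -0.05401482  0.07681393]
```

View pics/near.png

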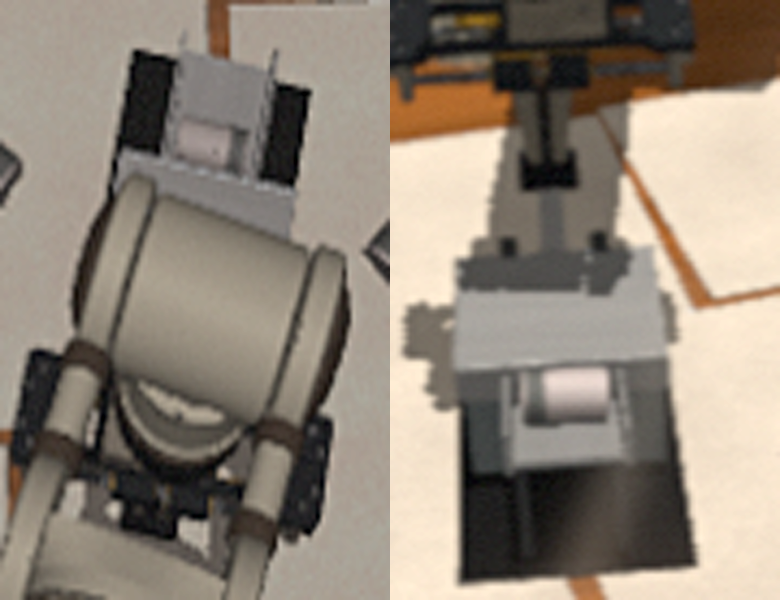

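The left crop shows the wrist high above the shut lid. The right crop shows the shut fingers centred over the pad at about (548,170), and the canister on the chute at (570,395). Next I'll touch down and press.

Run:
```python
from h import *
print(line(0,-.003,.02,force_limit=2)); rep("touch")
for l in np.arange(.1,.51,.1):
    line(l,-.001,.02); rep(f"{l:.1f}")
print(line(.5,-.008,.01,force_limit=9)); rep("stop")
robot.hold(1.0)
rep("held")
cv2.imwrite("pics/open.png",np.hstack([pic("top",0),pic("scene",0)]))
```

```text
True
touch 4.87 [ 0.4703 -0.0552  0.118 ] [1.  0.8 2.3]
0.1 5.47 [ 0.4675 -0.0547  0.1095] [-0.3  0.6  2.5]
0.2 6.04 [ 0.4656 -0.0543  0.1014] [-0.5  0.5  2.9]
0.3 6.62 [ 0.4641 -0.0539  0.0928] [-0.9  1.1  2.3]
0.4 7.19 [ 0.4637 -0.0538  0.0843] [-2.3 -0.2  2.4]
0.5 7.77 [ 0.4653 -0.0543  0.0768] [-3.2  1.2  6.6]
True
stop 8.32 [ 0.4665 -0.0546  0.0723] [-8.   1.5 13.7]
held 9.32 [ 0.4664 -0.0545  0.0725] [-8.5  1.4 13.4]
```

View pics/open.png

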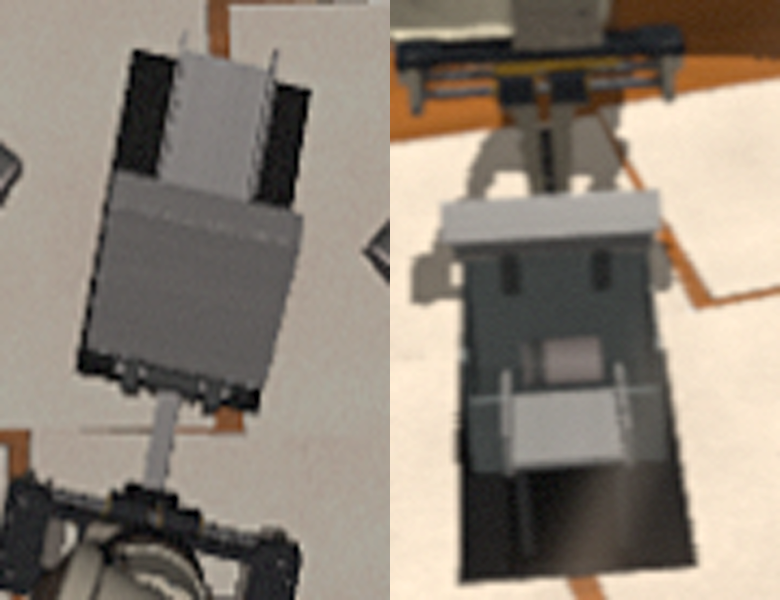

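The lid is fully open, with the lip at (550,215). The canister is inside the box at (572,360), and contact force held at 13 N on the stop. Now I'll ease the lever back.

Run:
```python
from h import *
line(.5,-.001,.01); rep("unload")
for l,v in((.4,.008),(.3,.008),(.2,.008),(.1,.006),(.05,.005),(0,.004)):
    line(l,-.001,v); rep(f"{l:.2f}")
line(0,.004,.004); rep("off")
robot.hold(.3)
line(0,.03,.03);line(0,.08,.08)
P,q=pose(0,.08); robot.servo_line(P+[-.04,0,.04],q,max_speed=.1)
robot.reach([.2,-.45,.25],[0.9908,0.1355,0,0]); rep("clear")
cv2.imwrite("pics/shut.png",np.hstack([pic("top",0),pic("scene",0)]))
```

```text
unload 10.04 [ 0.4653 -0.0543  0.0767] [-2.2  1.   6.8]
0.40 11.25 [ 0.4642 -0.054   0.0844] [ 1.2 -0.5  2.4]
0.30 12.46 [ 0.4642 -0.0539  0.0927] [-2.3  0.1  2.9]
0.20 13.67 [ 0.4658 -0.0543  0.1013] [0.5 0.9 2.8]
0.10 15.23 [ 0.4678 -0.0547  0.1095] [ 2.2 -0.9  2.3]
0.05 16.23 [ 0.4688 -0.055   0.1134] [0.7 0.2 3. ]
0.00 17.44 [ 0.4703 -0.0552  0.1174] [ 1.1 -0.2  4.2]
off 18.84 [ 0.4715 -0.0555  0.1223] [-0.   0.1 -0.6]
clear 23.35 [ 0.2006 -0.4496  0.2498] [0.4 0.4 0.5]
```

View pics/shut.png

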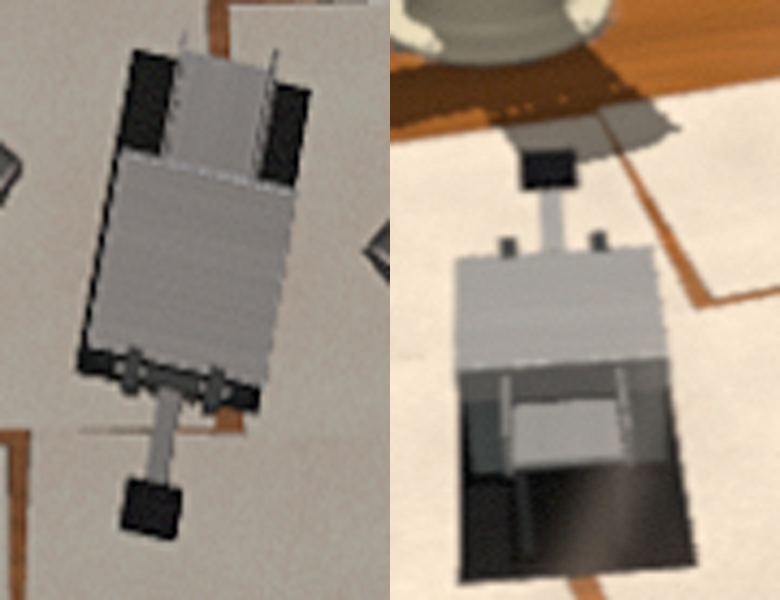

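The lid is shut, with its far edge at (560,362). The lever is up, with the pad at (548,168), the chute is empty, and the arm is clear. I'll hand it in.

```bash
python3 -c "
from bench import robot
robot.close_job()"
```

```text
the job is handed in; nothing more can be done
```

The job is done and handed in: the canister is in the box, the lid is shut, and the robot's clock read about 23 s of the 51 s allowed.

- **Pressing:** I located the box from both cameras, to within about 1 to 1.5 px, and pressed the pad with the shut fingertips along the lever's arc. At the end stop the fingertips pushed with about 13 to 16 N. The picture taken there showed the lid fully open and the canister inside the box.
- **Return:** I let the lever up over about 9 s. The fingertip still carried 2 to 4 N at each point I checked, up to the rest position, so the lid did not drop. The force fell to zero only after the lid had shut.
- **Last checks:** After moving clear, the final picture showed the lid shut, the lever up and the chute empty. None of these checks failed or disagreed.
- **Not checked:** I did not take a full-desk picture after the job. I sent the arm's paths well above the other desk things, and the forces I read showed no sign of contact with them.

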